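# Tighten the loaded bench clamp until its knob clicks

## Task

Two equal clamps with black wing knobs stand on the bench, and only one of them has a block of wood lying under its arm. Turn the wing knob of that clamp clockwise (seen from above) until it clicks over into its next notch, a sixth of a turn on, and let go of it. Leave the knob of the empty clamp where it is, and do not shove the wood block about.

Things in the scene. Friction and masses are not known exactly. Their poses are not given: they have to be found in the camera images.
- work_knob_grip (a point): Grip point of the wing knob on the clamp with the wood block, on its upright axis, 116 mm above the bench; turns with the knob. Wing: black upright bar 58 mm long (point x), 16 thick (point y), 28 tall: top 12 mm above the point, underside 16 below. A 44 mm six-lobed steel collar and a detent housing end 17 mm below the point; the grey arm, 36 wide, 29 mm below. z up. The clamp is fixed.
- work_knob (a joint): Turn of that knob (rad), growing clockwise seen from above. A spring pin holds it in the loose notch at 0, where it starts, or, after the click, in the tight notch at 1.05 (60 degrees). Between them it resists with up to 0.15 N m as far as the crest at 0.52; past that it snaps to 1.05 by itself. Stop at 1.25. At 0 the wing points along the grey arm.
- spare_knob (a joint): The same for the like knob of the equal but empty clamp, 0.2 to 0.4 m away on the bench; it starts near 0 and is to be left alone.
- wood_block: Plain wood offcut, 70 x 110 x 34 mm, lying flat on the base plate (10 mm high) of the one clamp, under its arm, its middle within about 7 mm of that clamp's knob axis. Origin: centre of its underside; long side along its y axis. It stays there.

How it is judged:
By the outcome, as a careful person would: the job done as asked, in the order asked, and still so for the second after the job is handed in, with the robot touching nothing.
It also fails if it takes over 38 s, if anything falls off the work surface, if the arm or the gripper's body presses on something with over 40 N, if the wrist force passes 120 N, or if a joint passes its speed limit or range.

## Robot

A 7-joint arm with a two-finger parallel gripper is mounted at the origin on a cart in front of the work surface, level with it; the furniture and walls round the work are solid. World frame = base frame: x ahead of the robot, y to its left, z up, the work surface at z = 0. Lengths are in m, angles in rad, forces in N, time in s.
With the tool pointing down it reaches from about 0.4 to 0.85 m from the base axis. Payload 10.4 kg.
Tool frame: the origin (TCP) lies on the centre line of the jaws, within the pads' length; the fingertips stand robot.nose_length ahead of it and the grasp point (between the pads) lies 3 mm ahead of it (robot.nose_length is the distance from the TCP to the fingertips, in m); z points along the fingers, y is the line along which they close (so a half turn about z gives the same grasp; the last joint's range is limited). The gripper opens to 87 mm and grips with 3 to 60 N. Pads are 19 mm wide; open, the fingers measure 117 mm over their backs; the gripper's body (75 mm by 190 mm) begins 51 mm behind the grasp point.
Start: joints at [1.202, 0.332, -0.065, 1.46, 0.022, 1.35, -0.088], TCP at [0.212, -0.588, 0.245] pointing down, gripper open.
Joint ranges: [-2.6, 2.6], [-0.5, 2.12], [-1.47, 1.34], [0.16, 2.42], [-1.27, 4.41], [0.06, 2.06], [-2.6, 2.6]. Speed limits (rad/s): [2.22, 2.22, 2.79, 2.79, 3.14, 3.14, 3.14].

## Interface

Orientations are given as a rotation vector (axis times angle).
In Python, from workcell import robot gives the robot as it stands.
- The arm moves only by the tool carry_out, never from a script. Its argument "steps" is a list of rows, each an object with "linear": the shift along the tool's x, y, z in m, a list of three; "roll": the turn about the tool's z in degrees. In form: [{"linear": [x, y, z], "roll": roll}, ...]. A call has 1 to 8 rows; each row shifts and turns the commanded pose from where the row before left it, along the tool's axes as they then stand; what a row does not reach is not made up. A row lasts 1/12 s, in which the tool goes at most 41.7 mm and 7.16 degrees, less where a joint would pass 70% of its speed; a pose out of reach is approached as far as the arm can. A call with a gripper value outside its range is refused whole. "fingers" is the gripper command: -1 is fully open, 1 is shut, values between are in proportion, set as the call begins (left out, the last holds). The fingers move at their own pace and stop on an object; "newtons" is the grip in N (left out, the last holds). Time passes only in rows, so rows that do not move let the fingers close. It gives the time, the measured TCP pose, the force, the opening and the grip force at its end, in the units of the state.
- robot.sense(): the state, without advancing time (a new reading comes with each control period).
- robot.snapshot(name): name is "scene" or "top" or "wrist"; returns the picture (480x640x3 uint8, blue, green, red); there is no depth.
- robot.calibration(name): a dict with "intrinsics" (3x3 intrinsics, pixels), "pose" (4x4, takes a point from camera to world coordinates); the wrist camera has in their place "T_tool_cam" (4x4, takes a point from camera to tool coordinates, whose origin is the TCP and whose axes are the flange's). Camera axes: x right, y down, z forward; pixel columns grow to the right and rows downward; lengths in m; the calibration is good to about 2 mm. A picture is of the moment at which its call begins: read the wrist's pose just before it. calibration takes no time and is no camera call.
- robot.hand_in(): hands the job in; it is judged then, once.
Trained networks look in the newest picture that a camera, given by its name, has taken for a name from the list of things; names that differ only in an ending like _2 or _b are one class to them, and where a whole thing is asked for, a point or a joint stands for the part that bears it (a point fixed in the world has none). Each returns a list of dicts, best first, with "conf" (0 to 1); they miss things now and then, are a little off and sometimes report something else, mostly with a low value. They report only what shows in the picture. A call takes as long as a camera call.
- robot.find_in(name, camera): "point" ([row, column] as shares, 0 to 1, of the picture: columns of its width, rows of its height, amid what is visible of it).
The state is a dict: "time_s": time; "q": joint angles; "dq": joint speeds; "tau": joint torques, N m; "position": TCP position; "tool_rot": TCP orientation; "wrist_force": force on the tool from outside, world axes, zero at the start; "ft_torque": the same for the moment, N m; "gripper_width": finger opening in m; "finger_force": force on a finger pad.
Only numpy, scipy, OpenCV 4.12 (cv2) and the standard library are available. Lean on these libraries where they do the work, as an engineer would, in place of code of your own. Each camera call takes 0.05 s, during which the arm holds its last target. There are 200 camera calls.

## Working session

There is one attempt and no reset: what is moved stays moved. The work goes in short steps, Python scripts to look and compute and a tool call to move; the robot and the scene stay as the last step left them, time stands still between calls to the robot, and variables do not carry over. Pictures are saved under pics/ and viewed, at most 10 in all, crops included, and the job is handed in when it is done.

Besides the shell and the picture viewer there is one more tool, called after "Request:" by a JSON object that holds its "method" and its "body", one argument or row to a line. carry_out: Moves the arm, as the interface text tells. Its arguments: {"type":"object","properties":{"steps":{"type":"array"},"fingers":{"type":"number"},"newtons":{"type":"number"}},"required":["steps"]}

```bash
mkdir -p pics
python3 - <<'E'
from workcell import robot
import cv2,numpy as np
np.set_printoptions(precision=4,suppress=True)
for c in ("scene","top"):
    cv2.imwrite(f"pics/{c}0.png",robot.snapshot(c))
    for n in ("work_knob_grip","wood_block"):
        print(c,n,[(np.round(np.array(d["point"])*[480,640],1),round(d["conf"],2)) for d in robot.find_in(n,c)])
    k=robot.calibration(c);print(k["intrinsics"],k["pose"])
s=robot.sense();print(s);print(robot.nose_length,robot.calibration("wrist"))
E
```

```text
scene work_knob_grip [(array([281.8, 302.2]), 0.57)]
scene wood_block [(array([314.7, 299.9]), 0.7)]
[[446.8829   0.     316.2187]
 [  0.     446.8829 242.4591]
 [  0.       0.       1.    ]] [[-0.7712 -0.4561  0.444   0.1314]
 [-0.6366  0.5509 -0.5398  0.2417]
 [ 0.0016 -0.6989 -0.7152  0.6971]
 [ 0.      0.      0.      1.    ]]
top work_knob_grip [(array([250.5, 255. ]), 0.79)]
top wood_block [(array([262.8, 264.3]), 0.63)]
[[481.536    0.     323.855 ]
 [  0.     481.536  231.3781]
 [  0.       0.       1.    ]] [[ 0.0106 -0.9857  0.1683  0.3472]
 [-0.9995 -0.0155 -0.0278 -0.2165]
 [ 0.0301 -0.1679 -0.9853  0.9542]
 [ 0.      0.      0.      1.    ]]
{'time_s': 0.3, 'q': array([ 1.2024,  0.3324, -0.0647,  1.4604,  0.0216,  1.3498, -0.0885]), 'dq': array([-0.0015, -0.002 , -0.0012, -0.0024,  0.    ,  0.0014, -0.0005]), 'tau': array([ -0.0018, -62.2371,   0.0237, -38.9549,  -0.0611,   0.0353,
         0.0001]), 'position': array([ 0.2118, -0.5879,  0.2443]), 'tool_rot': array([-3.0944, -0.5405,  0.0001]), 'wrist_force': array([ 0.435 ,  1.1574, -0.4991]), 'ft_torque': array([-0.0328, -0.0207, -0.0461]), 'finger_force': 0.0, 'gripper_width': 0.08717977418428072}
0.022 {'intrinsics': array([[386.7329,   0.    , 320.4968],
       [  0.    , 386.7329, 239.3376],
       [  0.    ,   0.    ,   1.    ]]), 'T_tool_cam': array([[ 0.0001, -0.9701, -0.2427,  0.0671],
       [ 1.    ,  0.0002, -0.0003,  0.0012],
       [ 0.0003, -0.2427,  0.9701, -0.1385],
       [ 0.    ,  0.    ,  0.    ,  1.    ]])}
```

View pics/scene0.png

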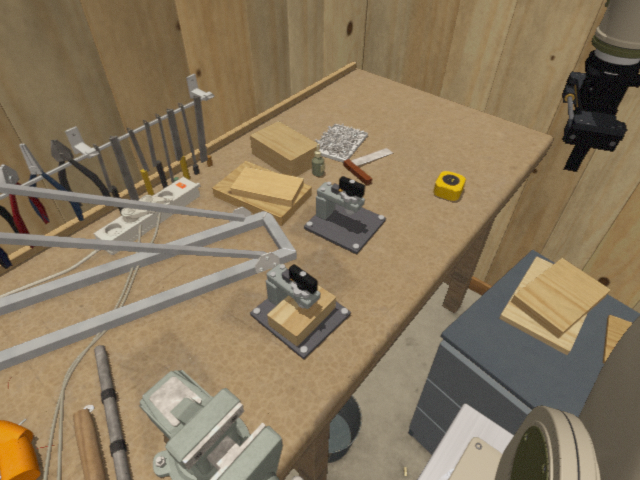

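View pics/top0.png

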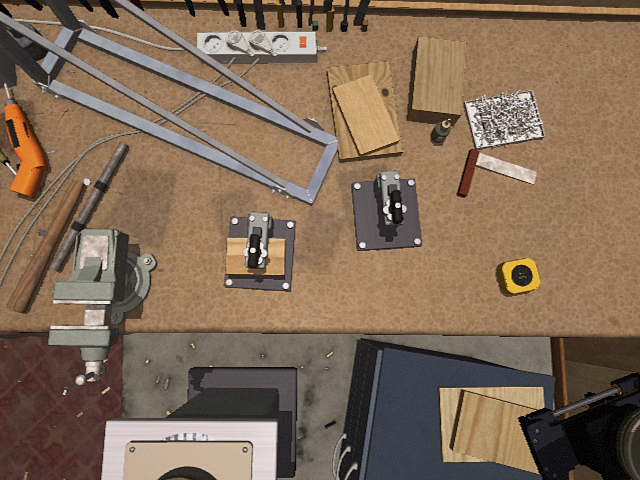

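The wooded clamp's knob is at about scene (302,280) and top (255,250). The empty clamp's is at top (396,207). A light metal frame ends near top (310,200). I'll triangulate these points.

```bash
cat > h.py <<'E'
from workcell import robot
import cv2,numpy as np
from scipy.spatial.transform import Rotation as R
np.set_printoptions(precision=4,suppress=True)
def ray(K,T,uv):
    d=T[:3,:3]@np.linalg.solve(K,[uv[0],uv[1],1.]);return T[:3,3],d
def atz(K,T,uv,z):
    o,d=ray(K,T,uv);return o+d*(z-o[2])/d[2]
def cam(c):
    k=robot.calibration(c);return k["intrinsics"],k["pose"]
def tri(a,b):
    r=[ray(*cam("scene"),a),ray(*cam("top"),b)]
    A=sum(np.eye(3)-np.outer(d,d)/(d@d) for o,d in r);B=sum((np.eye(3)-np.outer(d,d)/(d@d))@o for o,d in r)
    return np.linalg.solve(A,B)
def wristT():
    s=robot.sense();T=np.eye(4);T[:3,:3]=R.from_rotvec(s["tool_rot"]).as_matrix();T[:3,3]=s["position"];return s,T
def wcam():
    k=robot.calibration("wrist");s,T=wristT();return k["intrinsics"],T@k["T_tool_cam"]
E
python3 - <<'E'
from h import *
print("knob tri",tri((302,280),(255,250)),"top@.116",atz(*cam("top"),(255,250.5),.116),"scene",atz(*cam("scene"),(302,280),.116))
print("frame",tri((293,250),(312,200)), "far", tri((265,217),(336,143)))
print("spare",atz(*cam("top"),(396,207),.116))
print("wing ends",atz(*cam("top"),(256,236),.125),atz(*cam("top"),(253.5,266),.125))
print("plate corners",[atz(*cam("top"),p,.01)[:2] for p in((232,221),(290,225),(286,286),(228,284))])
print("wing spare",atz(*cam("top"),(398,222),.125),atz(*cam("top"),(393,193),.125))
s,T=wristT();print(T)
img=cv2.imread("pics/top0.png")[180:320,200:440];cv2.imwrite("pics/c.png",cv2.resize(img,None,fx=3.3,fy=3.3,interpolation=3))
E
```

```text
knob tri [ 0.4575 -0.1187  0.1085] top@.116 [ 0.4545 -0.1203  0.116 ] scene [ 0.4544 -0.1136  0.116 ]
frame [ 0.5696 -0.2179  0.0262] far [ 0.695  -0.2647  0.0118]
spare [ 0.5366 -0.369   0.116 ]
wing ends [ 0.4788 -0.1221  0.125 ] [ 0.4265 -0.1196  0.125 ]
plate corners [array([ 0.5265, -0.0605]), array([ 0.5202, -0.1757]), array([ 0.3994, -0.1706]), array([ 0.4018, -0.0581])]
wing spare [ 0.5076 -0.3705  0.125 ] [ 0.56   -0.3623  0.125 ]
[[ 0.9408  0.339  -0.0001  0.2118]
 [ 0.339  -0.9408  0.0003 -0.5879]
 [-0.     -0.0004 -1.      0.2443]
 [ 0.      0.      0.      1.    ]]
```

View pics/c.png

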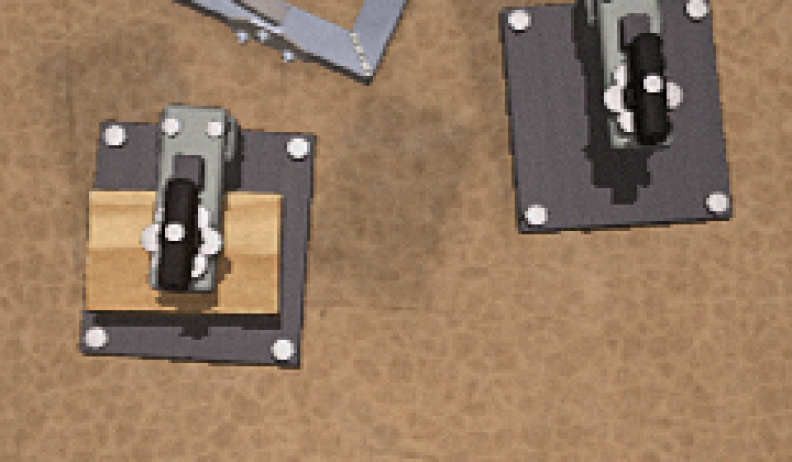

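Request:
{"method": "carry_out", "body": {
  "steps": [
    {"linear": [0.024,-0.0225,0],"roll": 0},
    {"linear": [0.024,-0.0225,0],"roll": 0},
    {"linear": [0.024,-0.0225,0],"roll": 0},
    {"linear": [0.024,-0.0225,0],"roll": 0},
    {"linear": [0.024,-0.0225,0],"roll": 0},
    {"linear": [0.024,-0.0225,0],"roll": 0},
    {"linear": [0.024,-0.0225,0],"roll": 0},
    {"linear": [0.024,-0.0225,0],"roll": 0}
  ],
  "fingers": -1,
  "newtons": 40
}}

```text
time_s: 0.97
position: [0.3319, -0.3521, 0.2447]
tool_rot: [3.094, 0.54, 0.0]
wrist_force: [1.1, -0.1, 0.5]
gripper_width: 0.0868
finger_force: 0.0
```

Request:
{"method": "carry_out", "body": {
  "steps": [
    {"linear": [0.024,-0.0225,0],"roll": 0},
    {"linear": [0.024,-0.0225,0],"roll": 0},
    {"linear": [0.024,-0.0225,0],"roll": 0},
    {"linear": [0.024,-0.0225,0],"roll": 0},
    {"linear": [0.024,-0.0225,0],"roll": 0},
    {"linear": [0.024,-0.0225,0],"roll": 0},
    {"linear": [0.024,-0.0225,0],"roll": 0},
    {"linear": [0.024,-0.0225,0],"roll": 0}
  ]
}}

```text
time_s: 1.63
position: [0.4515, -0.1176, 0.2448]
tool_rot: [3.094, 0.54, 0.001]
wrist_force: [0.9, -1.4, -0.0]
gripper_width: 0.0872
finger_force: 0.0
```

Request:
{"method": "carry_out", "body": {
  "steps": [
    {"linear": [0,0,0],"roll": -7},
    {"linear": [0,0,0],"roll": -7},
    {"linear": [0,0,0],"roll": -7},
    {"linear": [0,0,0],"roll": -7},
    {"linear": [0,0,0],"roll": -7},
    {"linear": [0,0,0],"roll": -7},
    {"linear": [0,0,0],"roll": -7},
    {"linear": [0,0,0],"roll": -7}
  ]
}}

```text
time_s: 2.3
position: [0.4511, -0.1192, 0.2446]
tool_rot: [2.473, 1.937, -0.0]
wrist_force: [-0.6, 0.6, 0.3]
gripper_width: 0.0868
finger_force: 0.0
```

Request:
{"method": "carry_out", "body": {
  "steps": [
    {"linear": [0,0,0],"roll": -7},
    {"linear": [0,0,0],"roll": -7},
    {"linear": [0,0,0],"roll": -7},
    {"linear": [0,0,0],"roll": -7},
    {"linear": [0,0,0],"roll": -7},
    {"linear": [0,0,0],"roll": -7},
    {"linear": [0,0,0],"roll": -7},
    {"linear": [0,0,0],"roll": -7}
  ]
}}

```text
time_s: 2.97
position: [0.4511, -0.1192, 0.2446]
tool_rot: [1.274, 2.872, -0.0]
wrist_force: [-1.3, 0.0, 0.3]
gripper_width: 0.0869
finger_force: 0.0
```

Request:
{"method": "carry_out", "body": {
  "steps": [
    {"linear": [0,0,0],"roll": -7},
    {"linear": [0,0,0],"roll": -7},
    {"linear": [0,0,0],"roll": -7},
    {"linear": [0,0,0],"roll": -7},
    {"linear": [0,0,0],"roll": -7},
    {"linear": [0,0,0],"roll": -7},
    {"linear": [0,0,0],"roll": -3},
    {"linear": [0,0,0],"roll": 0}
  ]
}}

```text
time_s: 3.63
position: [0.4511, -0.1192, 0.2446]
tool_rot: [0.083, 3.14, -0.0]
wrist_force: [-0.1, -0.5, 0.1]
gripper_width: 0.0871
finger_force: 0.0
```

Run:
```python
from h import *
s,T=wristT();print(s["time_s"],s["q"]);print(T)
K,W=wcam()
img=robot.snapshot("wrist");cv2.imwrite("pics/w1.png",img)
print([(np.array(d["point"])*[480,640],d["conf"]) for d in robot.find_in("work_knob_grip","wrist")])
p=np.linalg.inv(W)@np.r_[.455,-.119,.116,1];p=K@p[:3];print(p/p[2])
```

```text
3.6333 [ 0.707   0.01   -0.5435  1.8354  0.0055  1.2975  1.6797]
[[-0.9986  0.0531  0.0001  0.4511]
 [ 0.0531  0.9986 -0.0002 -0.1192]
 [-0.0002 -0.0002 -1.      0.2446]
 [ 0.      0.      0.      1.    ]]
[(array([241.104, 325.12 ]), 0.67)]
[321.9074 241.3764   1.    ]
```

View pics/w1.png

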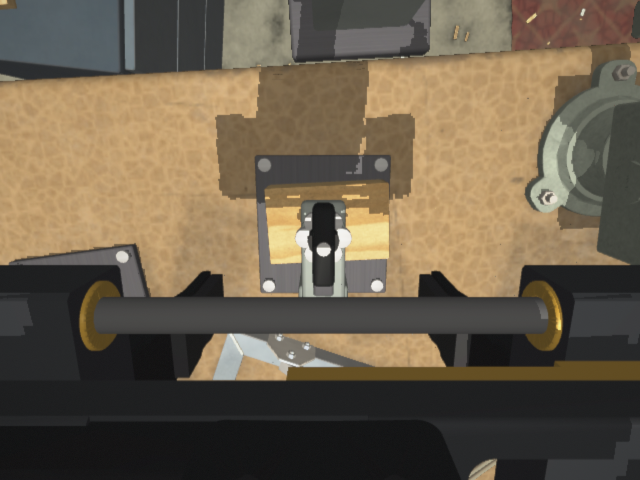

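The wing runs from about (324,204) to (322,286), with its bolt at (323,250) and the collar lobes at (302,238) and (345,238). Next is a position check from these pixels.

Run:
```python
from h import *
K,W=wcam();s,T=wristT()
for uv,z in (((324,204),.128),((322,288),.128),((323,250),.128),((323.5,238),.096),((325,241),.116)):
    p=atz(K,W,uv,z);print(uv,p,"tool:",(np.linalg.inv(T)@np.r_[p,1])[:3])
img=cv2.imread("pics/w1.png")[150:300,240:400];cv2.imwrite("pics/w1c.png",cv2.resize(img,None,fx=3.9,fy=3.9,interpolation=3))
```

```text
(324, 204) [ 0.4264 -0.116   0.128 ] tool: [0.0248 0.0017 0.1166]
(322, 288) [ 0.4856 -0.1207  0.128 ] tool: [-0.0346  0.0005  0.1166]
(323, 250) [ 0.4581 -0.1185  0.128 ] tool: [-0.0069  0.0011  0.1166]
(323.5, 238) [ 0.4575 -0.1179  0.096 ] tool: [-0.0063  0.0017  0.1486]
(325, 241) [ 0.4548 -0.1168  0.116 ] tool: [-0.0036  0.0026  0.1286]
```

View pics/w1c.png

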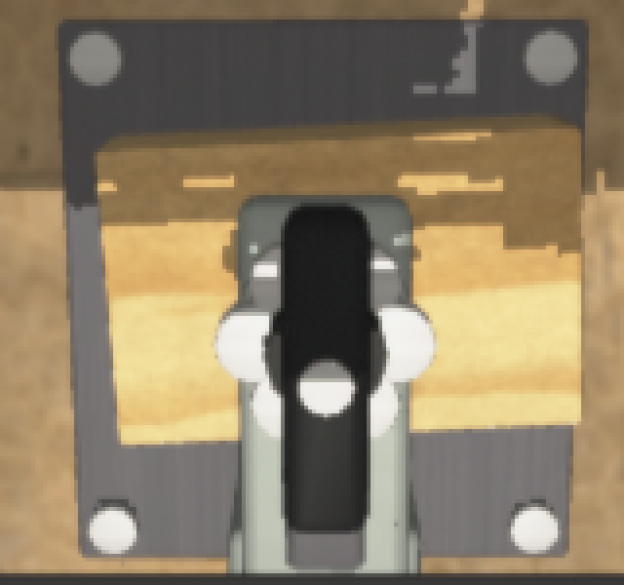

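Request:
{"method": "carry_out", "body": {
  "steps": [
    {"linear": [-0.006,0.001,0],"roll": 0},
    {"linear": [0,0,0.02],"roll": 0},
    {"linear": [0,0,0.025],"roll": 0},
    {"linear": [0,0,0.025],"roll": 0},
    {"linear": [0,0,0.022],"roll": 0},
    {"linear": [0,0,0.016],"roll": 0},
    {"linear": [0,0,0.01],"roll": 0},
    {"linear": [0,0,0],"roll": 0}
  ]
}}

```text
time_s: 4.4
position: [0.4564, -0.1181, 0.1247]
tool_rot: [-0.089, -3.138, -0.002]
wrist_force: [0.2, 0.7, -0.1]
gripper_width: 0.0872
finger_force: 0.0
```

Request:
{"method": "carry_out", "body": {
  "steps": [
    {"linear": [0,0,0],"roll": 0},
    {"linear": [0,0,0],"roll": 0},
    {"linear": [0,0,0],"roll": 0},
    {"linear": [0,0,0],"roll": 0},
    {"linear": [0,0,0],"roll": 0},
    {"linear": [0,0,0],"roll": 0},
    {"linear": [0,0,0],"roll": 0},
    {"linear": [0,0,0],"roll": 0}
  ],
  "fingers": 1,
  "newtons": 30
}}

```text
time_s: 5.07
position: [0.4572, -0.1185, 0.1266]
tool_rot: [0.088, 3.14, -0.0]
wrist_force: [0.0, -0.2, 0.7]
gripper_width: 0.042
finger_force: 0.0
```

Request:
{"method": "carry_out", "body": {
  "steps": [
    {"linear": [0,0,0],"roll": 0},
    {"linear": [0,0,0],"roll": 0},
    {"linear": [0,0,0],"roll": 0},
    {"linear": [0,0,0],"roll": 0},
    {"linear": [0,0,0],"roll": 0},
    {"linear": [0,0,0],"roll": 0},
    {"linear": [0,0,0],"roll": 0},
    {"linear": [0,0,0],"roll": 0}
  ]
}}

```text
time_s: 5.73
position: [0.4572, -0.1178, 0.1265]
tool_rot: [-0.086, -3.14, -0.001]
wrist_force: [-0.2, 5.8, 2.0]
gripper_width: 0.0216
finger_force: 30.0
```

Request:
{"method": "carry_out", "body": {
  "steps": [
    {"linear": [0,0,0],"roll": 0},
    {"linear": [0,0,0],"roll": 0},
    {"linear": [0,0,0],"roll": 0},
    {"linear": [0,0,0],"roll": 0}
  ]
}}

```text
time_s: 6.07
position: [0.4572, -0.1178, 0.1265]
tool_rot: [-0.086, -3.14, -0.001]
wrist_force: [-0.3, 5.6, 1.3]
gripper_width: 0.0211
finger_force: 30.0
```

Run:
```python
from h import *
cv2.imwrite("pics/w2.png",robot.snapshot("wrist")); s=robot.sense();print(s["wrist_force"],s["ft_torque"],s["gripper_width"])
```

```text
[-0.8869  5.812   0.9974] [ 1.3079 -0.0057 -0.0204] 0.021610332684119396
```

View pics/w2.png

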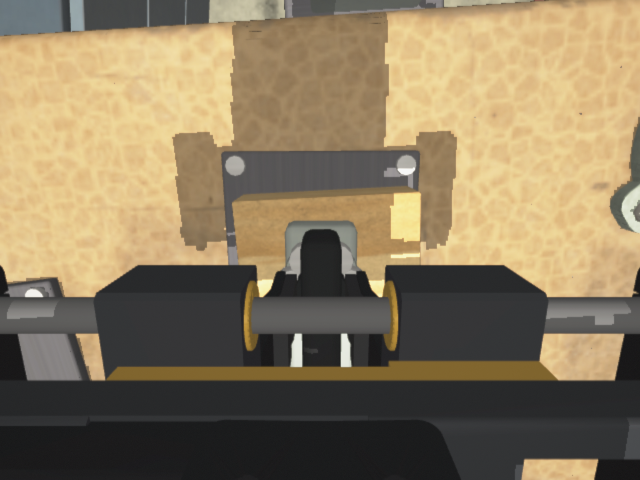

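The wing sits between the fingers, centred at column 320 and aligned with them. The 21 mm width suggests the pads are holding the hub, so I'll grip harder and turn.

Request:
{"method": "carry_out", "body": {
  "steps": [
    {"linear": [0,0,0],"roll": 0},
    {"linear": [0,0,0],"roll": 0},
    {"linear": [0,0,0],"roll": 4},
    {"linear": [0,0,0],"roll": 4},
    {"linear": [0,0,0],"roll": 4},
    {"linear": [0,0,0],"roll": 4},
    {"linear": [0,0,0],"roll": 4},
    {"linear": [0,0,0],"roll": 0}
  ],
  "newtons": 55
}}

```text
time_s: 6.78
position: [0.4571, -0.1181, 0.1265]
tool_rot: [-0.636, -3.076, -0.001]
wrist_force: [-0.5, 4.9, 1.6]
gripper_width: 0.02
finger_force: 55.0
```

Run:
```python
from h import *
cv2.imwrite("pics/w3.png",robot.snapshot("wrist")[200:400,160:480]); s=robot.sense();print(s["wrist_force"],s["ft_torque"],s["gripper_width"],s["q"])
```

```text
[0.6627 5.2903 2.0908] [ 1.2686  0.0532 -0.0827] 0.020576094637238578 [ 0.6531  0.1422 -0.5253  1.9707  0.0817  1.0493  1.2589]
```

View pics/w3.png

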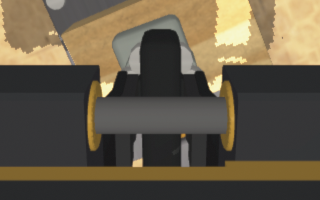

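The wing turns with the gripper: it is still upright in the crop at column 160, while the arm has rotated relative to it. I'll carry on turning.

Request:
{"method": "carry_out", "body": {
  "steps": [
    {"linear": [0,0,0],"roll": 5},
    {"linear": [0,0,0],"roll": 5},
    {"linear": [0,0,0],"roll": 5},
    {"linear": [0,0,0],"roll": 5},
    {"linear": [0,0,0],"roll": 5},
    {"linear": [0,0,0],"roll": 5},
    {"linear": [0,0,0],"roll": 5},
    {"linear": [0,0,0],"roll": 5}
  ]
}}

```text
time_s: 7.5
position: [0.4568, -0.1185, 0.1265]
tool_rot: [-1.647, -2.674, 0.001]
wrist_force: [-2.9, 3.9, 3.0]
gripper_width: 0.0197
finger_force: 55.0
```

Request:
{"method": "carry_out", "body": {
  "steps": [
    {"linear": [0,0,0],"roll": 2},
    {"linear": [0,0,0],"roll": 0},
    {"linear": [0,0,0],"roll": 0}
  ]
}}

```text
time_s: 7.75
position: [0.4568, -0.1185, 0.1265]
tool_rot: [-1.688, -2.649, 0.001]
wrist_force: [-2.9, 4.3, 3.2]
gripper_width: 0.0204
finger_force: 55.0
```

Request:
{"method": "carry_out", "body": {
  "steps": [
    {"linear": [0,0,0],"roll": 0},
    {"linear": [0,0,0],"roll": 0},
    {"linear": [0,0,0],"roll": 0},
    {"linear": [0,0,0],"roll": 0},
    {"linear": [0,0,0],"roll": 0},
    {"linear": [0,0,0],"roll": 0},
    {"linear": [0,0,0],"roll": 0},
    {"linear": [0,0,0],"roll": 0}
  ],
  "fingers": -1
}}

```text
time_s: 8.42
position: [0.4572, -0.1186, 0.1266]
tool_rot: [1.692, 2.647, -0.0]
wrist_force: [0.1, -0.6, 0.7]
gripper_width: 0.0653
finger_force: 0.0
```

Request:
{"method": "carry_out", "body": {
  "steps": [
    {"linear": [0,0,0],"roll": 0},
    {"linear": [0,0,0],"roll": 0},
    {"linear": [0,0,-0.015],"roll": 0},
    {"linear": [0,0,-0.025],"roll": 0},
    {"linear": [0,0,-0.025],"roll": 0},
    {"linear": [0,0,-0.025],"roll": 0},
    {"linear": [0,0,-0.025],"roll": 0},
    {"linear": [0,0,0],"roll": 0}
  ]
}}

```text
time_s: 9.08
position: [0.4591, -0.1188, 0.2463]
tool_rot: [1.688, 2.641, 0.003]
wrist_force: [0.1, 0.1, 0.9]
gripper_width: 0.0871
finger_force: 0.0
```

Run:
```python
from h import *
cv2.imwrite("pics/w4.png",robot.snapshot("wrist")); s=robot.sense();print(s["time_s"],s["wrist_force"],s["gripper_width"],s["position"])
```

```text
9.1333 [ 0.2218 -0.1682 -0.6806] 0.08706537760102415 [ 0.4584 -0.1187  0.244 ]
```

View pics/w4.png

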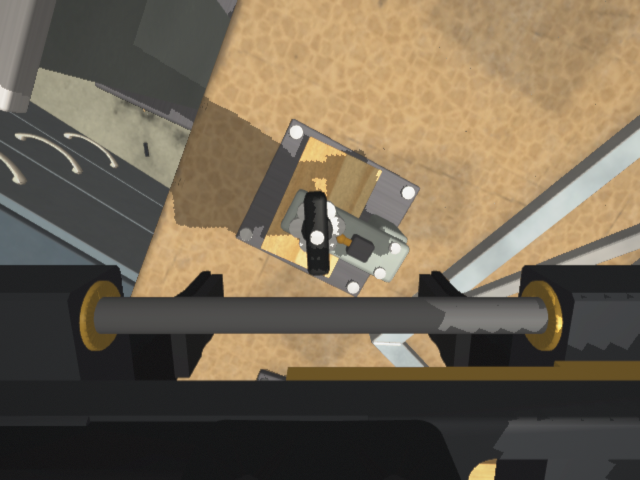

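After release the wing stays at about 60° to the grey arm, from (316,193) to (319,275). The wood is still under the arm and the gripper is clear, so I'm handing in.

```bash
python3 -c "
from workcell import robot
print(robot.hand_in())"
```

```text
the job is handed in; nothing more can be done
None
```

I turned the knob of the clamp with the wood block clockwise by about 60° into its tight notch and let go. The last picture shows the wing holding there and the block still under the arm. I never went near the other clamp's knob, and the job was handed in at about 9 s.

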